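# Pop the twin-latch console bin

### The arm

A 7-joint arm with a two-finger parallel gripper is mounted at the origin on the work surface. World frame = base frame: x ahead of the robot, y to its left, z up, the work surface at z = 0. Lengths are in m, angles in rad, forces in N, time in s.
With the tool pointing down it reaches from about 0.425 to 0.875 m from the base axis. Payload 4.7 kg.
Tool frame: the origin (TCP) lies between the finger pads; the fingertips stand ctrl.tip_reach ahead of it and the grasp point (between the pads) lies 5 mm behind it (ctrl.tip_reach is the distance from the TCP to the fingertips, in m); z points along the fingers, y is the direction in which the jaws open and shut (so a half turn about z gives the same grasp; the last joint's range is limited). The gripper opens to 87 mm and grips with 3 to 60 N. Pads are 19 mm wide; open, the fingers measure 117 mm over their backs; the gripper's body (75 mm by 190 mm) begins 51 mm behind the grasp point.
Start: joints at [-1.101, 0.321, -0.07, 1.45, 0.023, 1.371, -0.057], TCP at [0.286, 0.584, 0.237] pointing down, gripper open.
Joint ranges: [-2.86, 2.86], [-0.3, 2.09], [-1.38, 1.24], [0.06, 2.45], [-1.56, 4.7], [0.09, 2.05], [-2.69, 2.69]. Speed limits (rad/s): [2.57, 2.57, 3.14, 3.14, 3.14, 3.14, 3.14].

### API

Orientations are given as a rotation vector (axis times angle).
In Python, from bench import ctrl gives the robot as it stands.
- The arm moves only by the shell command python3 -m handwheel 'ROWS' [FORCE]. ROWS is JSON, a list of rows, each a list of 7 numbers: the shift along the tool's x, y, z in mm, then the turn, a rotation vector about the tool's x, y, z in rad, then the gripper's target within -1 to 1 (shut at 1, half-way at 0, fully open at -1). In form: [[dx, dy, dz, ax, ay, az, grip], ...]. A call has 1 to 12 rows; each row is the pose to reach, as a shift and turn from the pose commanded when the call began, along the tool's axes at that moment; what a row does not reach only later rows make up. A row lasts 1/8 s, in which the tool goes at most 62.5 mm and 10.7 degrees, less where a joint would pass 70% of its speed; a pose out of reach is approached as far as the arm can. A call with a gripper value outside its range is refused whole. The fingers move at their own pace and stop on an object; FORCE is the grip in N (left out, the last holds). Time passes only in rows, so rows that repeat a pose let the fingers close. It gives the time, the measured TCP pose, the force and the opening at its end, in the units of the state.
- ctrl.get_state(): the state, without advancing time (a new reading comes with each control period).
- ctrl.get_image(name): name is "scene" or "top"; returns the picture (480x640x3 uint8, red, green, blue); there is no depth.
- ctrl.camera_model(name): a dict with "mtx" (3x3 intrinsics, pixels), "xyz" and "orientation" of the camera in the world. Camera axes: x right, y up, looking along -z (the intrinsics and any distortion apply to the point x, -y, -z); pixel columns grow to the right and rows downward; lengths in m; the calibration is good to about 2 mm. A picture is of the moment at which its call begins. camera_model takes no time and is no camera call.
- ctrl.close_job(): hands the job in, once; it reports no verdict.
The state is a dict: "time": time; "joint_positions": joint angles; "qd": joint speeds; "joint_torque": joint torques, N m; "position": TCP position; "tool_rot": TCP orientation; "ft_force": force on the tool from outside, world axes, zero at the start; "torque": the same for the moment, N m; "grip_width": opening from 0.0 (shut) to 1.0 (fully open).
Only numpy, scipy, OpenCV 4.12 (cv2) and the standard library are available. Lean on these libraries where they do the work, as an engineer would, in place of code of your own. Each camera call takes 0.05 s, during which the arm holds its last target.

### The job

Open the storage bin of the car console: with one fingertip on each of the two round steel latch buttons either side of the key lock, press both down together and keep both down until the sprung lid has risen all the way to its stop, then let go and move clear. The lid is freshly covered, so keep off it and let it rise by itself. Do not press the start button, and leave the spool, jar, hammer and glue tub where they are.

Things in the scene. Friction and masses are not known exactly. Their poses are not given: they have to be found in the camera images.
- console: Black car floor console fixed on the bench, 412 x 200 mm, flat top deck 150 mm high. Origin on the bench below the midpoint of the two latch buttons; x runs from the cup holders (two 76 mm wells, 50 mm deep, at x -140, y +-48 mm) over the flat latch deck (x -70 to 40 mm) to the lidded bin (x 40 to 205); y left, z up. A flat key lock, 16 mm across, 2 mm proud, lies between the buttons.
- latch_left_top (a point): Centre of the top face of the left (+y of the console) latch button: round steel cap 24 mm across, top 13 mm above the deck when up, at console (0, 32, 163) mm; goes straight down. A bezel 33 mm across, 3 mm high, surrounds it; nothing else within 15 mm of the cap. The two caps are 64 mm apart, centre to centre.
- latch_right_top (a point): The same for the right (-y) latch button, at console (0, -32, 163) mm when up.
- latch_left (a joint): Travel of the left latch button, m: 0 up, 0.007 fully down (stop). Spring, 1.2 N at first to 3.5 N fully down; springs back up. Its latch lets go of the lid from about 0.004 on.
- latch_right (a joint): The same for the right latch button. The lid moves only while both are down; if either comes up before the lid has risen about 0.38 rad, that latch catches on the notched striker under the lid and stops it part-way, until both are pressed again.
- lid (a joint): Opening of the bin lid, rad: 0 shut, 0.45 fully up at its stop. Hinged on the far (+x of the console) edge; the edge next to the buttons rises about 67 mm. Driven by a spring against a damper: once both latches are released it takes about 2.5 to 5 s to reach the stop, and then stays up by itself.
- lid_edge (a point): Middle of the top of the lid's front edge, the edge that rises: 40 mm beyond the line of the latch buttons and 172 mm above the bench when shut. The lid is a padded brown panel 158 x 196 x 20 mm.
- start_top (a point): Centre of the top face of the start button: a single round aluminium button 30 mm across, its top 8 mm above the deck, on the console's centre line 46 mm from the line of the latch buttons towards the cup holders. Not to be pressed.
- start_button (a joint): Travel of the start button, m: 0 up, 0.004 fully down.
- spool: Thread spool, 52 mm across, 70 mm tall, standing in one of the cup holders, top about 20 mm above the deck; origin at the centre of its underside. Leave alone.
- wax_jar: Amber jar with steel lid, 60 mm across, 66 mm tall, standing in the other cup holder, top about 16 mm above the deck; origin at the centre of its underside. Leave alone.
- hammer: Hammer, 260 mm long, lying on the bench beside the console. Leave alone.
- glue_tub: Open yellow tub, 104 mm across, 95 mm tall, on the bench on the other side of the console; origin at the centre of its underside. Leave alone.

How it is judged:
By the outcome, as a careful person would: the job done as asked, in the order asked, and still so for the second after the job is handed in, with the robot touching nothing.
It also fails if it takes over 38 s, if anything falls off the work surface, if the arm or the gripper's body presses on something with over 40 N, if the wrist force passes 120 N, or if a joint passes its speed limit or range.

## Working session

There is one attempt and no reset: what is moved stays moved. The work goes in short steps, Python scripts to look and compute and a shell command to move; the robot and the scene stay as the last step left them, time stands still between calls to the robot, and variables do not carry over. Pictures are saved under pics/ and viewed, and the job is handed in when it is done.

```bash
mkdir -p pics; ls
python3 - <<'E'
from bench import ctrl
import cv2
for n in("scene","top"):
    cv2.imwrite(f"pics/{n}0.png",ctrl.get_image(n)[:,:,::-1]); print(ctrl.camera_model(n))
print(ctrl.get_state(),ctrl.tip_reach)
E
```

```text
pics
{'mtx': array([[491.05794904,   0.        , 326.10929352],
       [  0.        , 491.05794904, 243.20103757],
       [  0.        ,   0.        ,   1.        ]]), 'xyz': array([ 1.24734689, -0.25348704,  0.84859876]), 'orientation': array([0.6935075 , 0.43805883, 1.07107931])}
{'mtx': array([[465.12777988,   0.        , 318.16494729],
       [  0.        , 465.12777988, 233.54754898],
       [  0.        ,   0.        ,   1.        ]]), 'xyz': array([0.48312976, 0.05839253, 0.98006486]), 'orientation': array([ 0.10093712, -0.11107705, -1.57247989])}
{'time': 0.1, 'joint_positions': array([-1.10090475,  0.32174962, -0.07009993,  1.45158045,  0.02261176,
        1.37079156, -0.05688636]), 'qd': array([-0.00013606, -0.00291001, -0.0013681 , -0.00437525, -0.00052629,
       -0.00252035,  0.00136693]), 'joint_torque': array([-7.35204285e-04, -4.92570984e+01, -4.06173728e-01, -3.13397884e+01,
       -6.40886463e-02,  3.94671725e-02,  6.24841073e-05]), 'position': array([0.2859383 , 0.58319216, 0.23555672]), 'tool_rot': array([-7.09617563e-01, -3.06009640e+00,  2.69640209e-03]), 'ft_force': array([ 0.65619368, -1.16884941, -0.81786903]), 'torque': array([-0.00394168,  0.06899041, -0.04493799]), 'grip_width': 1.0034490385449495} 0.014
```

View pics/scene0.png

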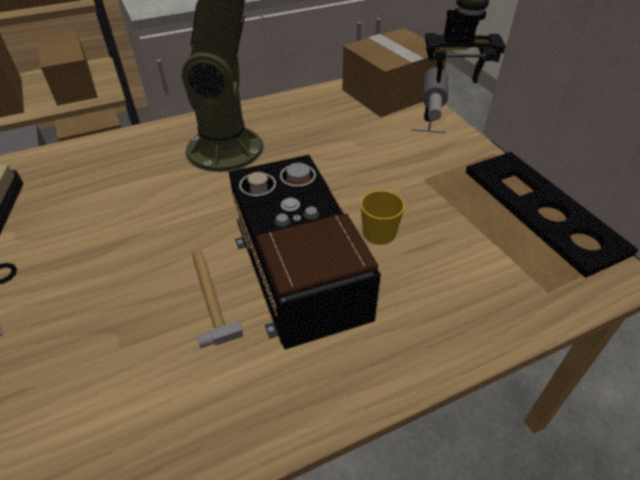

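View pics/top0.png

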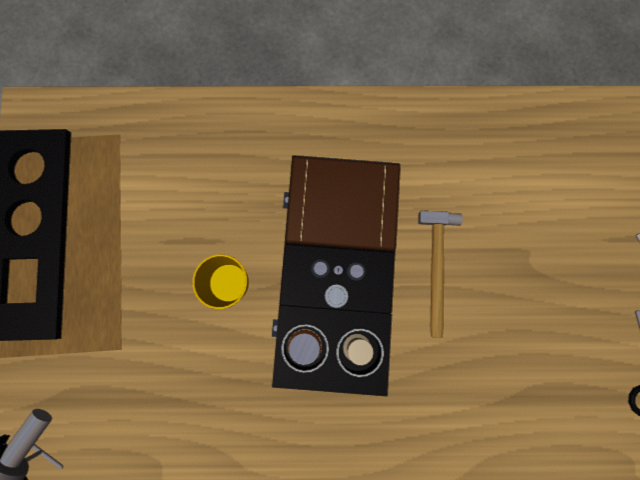

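Run:
```python
import cv2,numpy as np
a=cv2.imread("pics/top0.png"); b=cv2.imread("pics/scene0.png")
z=lambda im,x,y,w,h,s:cv2.resize(im[y:y+h,x:x+w],None,fx=s,fy=s,interpolation=cv2.INTER_CUBIC)
cv2.imwrite("pics/z1.png",z(a,290,235,90,75,8))
cv2.imwrite("pics/z2.png",z(b,255,185,90,60,8))
cv2.imwrite("pics/z3.png",np.hstack([z(b,390,0,130,140,3),z(a,0,340,130,140,3)]))
```

```text
(no output)
```

View pics/z1.png

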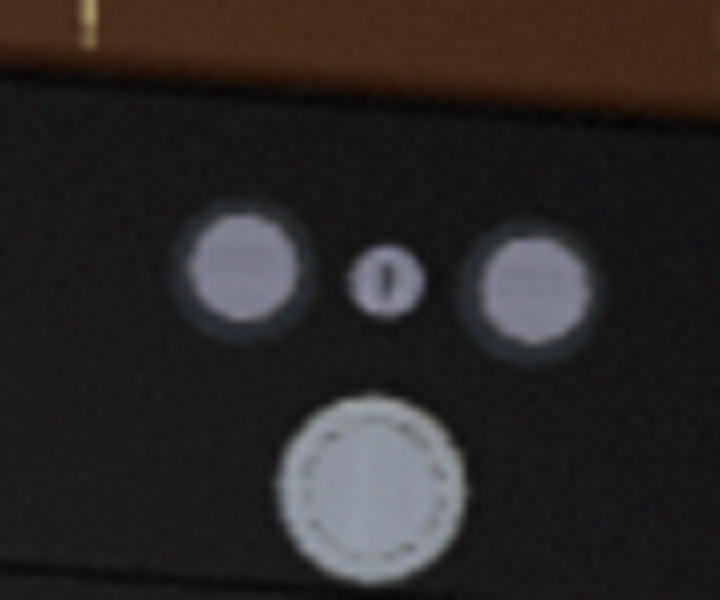

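View pics/z2.png

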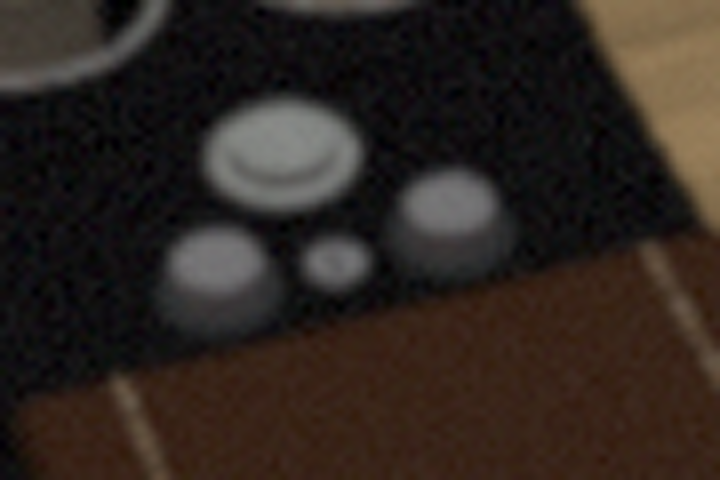

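View pics/z3.png

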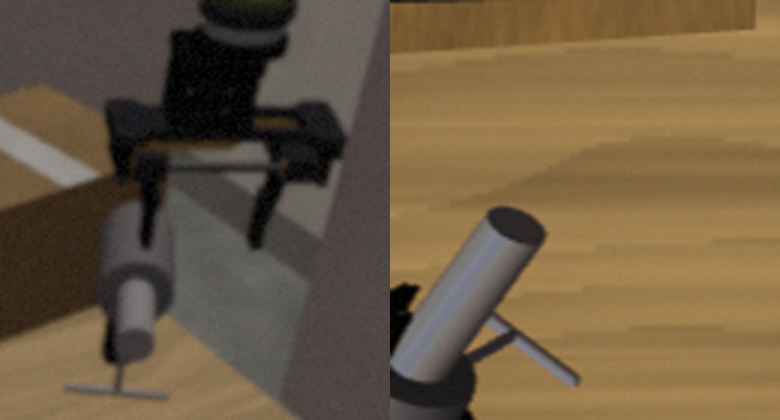

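```bash
cat > h.py <<'E'
import numpy as np,cv2
from scipy.spatial.transform import Rotation as R
from bench import ctrl
def P(n):
    m=ctrl.camera_model(n); return m['mtx'],np.array(m['xyz']),R.from_rotvec(m['orientation']).as_matrix()
def ray(n,u,v):
    K,c,Rm=P(n); d=np.linalg.inv(K)@[u,v,1]; return c,Rm@(d*[1,-1,-1])
def at(n,u,v,z):
    c,d=ray(n,u,v); return c+d*(z-c[2])/d[2]
def proj(n,p):
    K,c,Rm=P(n); q=Rm.T@(np.asarray(p)-c); q=K@(q*[1,-1,-1]); return q[:2]/q[2]
E
python3 - <<'E'
from h import *
np.set_printoptions(precision=4,suppress=True)
t=lambda x,y,X,Y:((x+.5)/8-.5+X,(y+.5)/8-.5+Y)
tp={'L':t(243,267,290,235),'R':t(536,290,290,235),'K':t(387,281,290,235),'S':t(371,489,290,235)}
sc={'R':t(215,260,255,185),'L':t(450,203,255,185),'K':t(337,261,255,185)}
for k,z in(('L',.163),('R',.163),('K',.152),('S',.158)):
    print(k,at('top',*tp[k],z), at('scene',*sc[k],z) if k in sc else '')
L=at('top',*tp['L'],.163);r=at('top',*tp['R'],.163)
print(np.linalg.norm(L-r),(L+r)/2,np.degrees(np.arctan2(*(L-r)[:2])))
L=at('scene',*sc['L'],.163);r=at('scene',*sc['R'],.163)
print(np.linalg.norm(L-r),(L+r)/2,np.degrees(np.arctan2(*(L-r)[:2])))
s=ctrl.get_state(); M=R.from_rotvec(s['tool_rot']).as_matrix();print(M)
for n in('scene','top'): print(proj(n,s['position']),proj(n,s['position']+M@[0,.05,.014]),proj(n,s['position']+M@[0,-.05,.014]))
E
```

```text
L [0.5331 0.05   0.163 ] [0.5329 0.0487 0.163 ]
R [ 0.5278 -0.0142  0.163 ] [ 0.5274 -0.0154  0.163 ]
K [0.5305 0.0179 0.152 ] [0.5298 0.0173 0.152 ]
S [0.4847 0.0222 0.158 ] 
0.06445806382304181 [0.5304 0.0179 0.163 ] 4.733078472048923
0.06432529284669508 [0.5301 0.0166 0.163 ] 4.907351837715141
[[-0.8979  0.4401 -0.0007]
 [ 0.4401  0.8979 -0.0016]
 [-0.0001 -0.0017 -1.    ]]
[457.1265  76.1966] [474.9269  81.3609] [437.3077  80.9612]
[-29.1488 429.1221] [-50.1202 411.9659] [  5.3052 441.3101]
```

```bash
python3 -m handwheel '[[0,0,-40,0,0,0,-1],[0,0,-80,0,0,0,-1],[0,0,-80,0,0,0,-0.12]]' 10
python3 - <<'E'
from h import *
np.set_printoptions(precision=4,suppress=True)
im=ctrl.get_image('scene')[:,:,::-1];
cv2.imwrite("pics/s1.png",cv2.resize(im[0:160,360:560],None,fx=4,fy=4))
s=ctrl.get_state();M=R.from_rotvec(s['tool_rot']).as_matrix()
print(s['position'],s['grip_width'],s['joint_positions'])
d=np.array([.5303,.0173,.27])-s['position'];print(M.T@d*1000, np.degrees(np.arctan2(-M[0,1],M[1,1])))
E
```

```text
time: 0.48
position: [0.2867, 0.585, 0.3203]
tool_rot: [0.71, 3.059, 0.01]
ft_force: [0.1, 0.8, -0.0]
grip_width: 0.949
[0.2863 0.5841 0.3178] 0.9122455701706713 [-1.104   0.2983 -0.0678  1.3198  0.02    1.5216 -0.0547]
[-468.5597 -401.7076   46.7822] -26.114674787769772
```

View pics/s1.png

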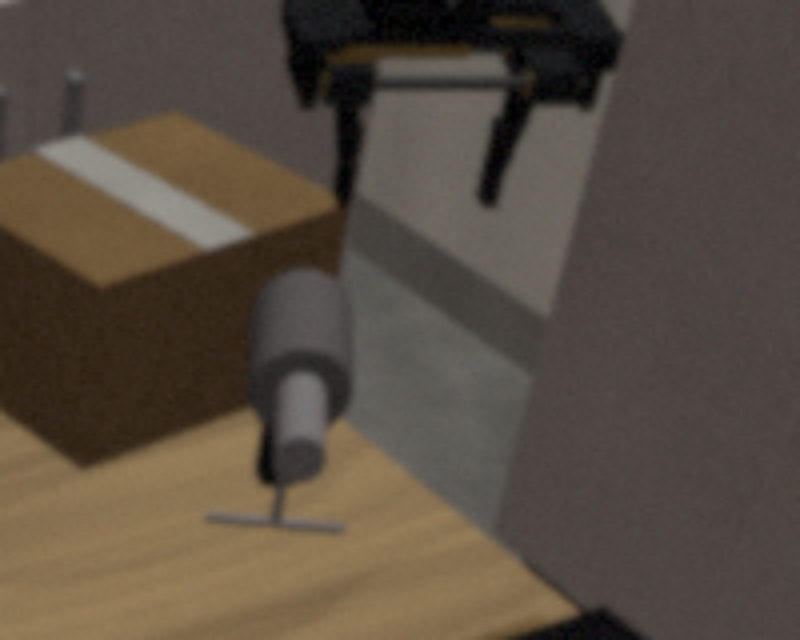

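```bash
python3 -m handwheel '[[-30,-26,0,0,0,-0.03,-0.12],[-70,-60,0,0,0,-0.06,-0.12],[-115,-99,0,0,0,-0.1,-0.12],[-160,-137,0,0,0,-0.13,-0.12],[-205,-176,0,0,0,-0.16,-0.12],[-250,-214,0,0,0,-0.2,-0.12],[-295,-253,0,0,0,-0.24,-0.12],[-340,-292,0,0,0,-0.28,-0.12],[-385,-330,0,0,0,-0.31,-0.12],[-430,-369,0,0,0,-0.35,-0.12],[-465,-400,0,0,0,-0.373,-0.12],[-465,-400,0,0,0,-0.373,-0.12]]'; python3 -m handwheel '[[0,0,20,0,0,0,-0.12],[0,0,40,0,0,0,-0.12],[0,0,60,0,0,0,-0.12],[0,0,60,0,0,0,-0.12],[0,0,60,0,0,0,-0.12]]'
python3 - <<'E'
from h import *
np.set_printoptions(precision=4,suppress=True)
for n in('scene','top'):
    im=ctrl.get_image(n)[:,:,::-1]; x,y=(220,110) if n=='scene' else(260,190)
    cv2.imwrite(f"pics/{n}2.png",cv2.resize(im[y:y+150,x:x+150],None,fx=4,fy=4,interpolation=cv2.INTER_CUBIC))
s=ctrl.get_state();M=R.from_rotvec(s['tool_rot']).as_matrix()
print(s['position'],s['grip_width'],s['ft_force'],s['joint_positions']);print(M)
E
```

```text
time: 2.02
position: [0.5275, 0.0148, 0.3148]
tool_rot: [-0.143, -3.136, 0.004]
ft_force: [0.1, 0.9, 0.2]
grip_width: 0.562
time: 2.65
position: [0.5275, 0.0205, 0.2567]
tool_rot: [-0.129, -3.139, -0.0]
ft_force: [0.8, -1.0, -0.3]
grip_width: 0.559
[0.5279 0.0202 0.2573] 0.560541801972297 [-0.2851  0.1574  0.2281] [-0.5028  0.0444  0.4303  1.7367 -0.0192  1.3635  1.4195]
[[-0.9966  0.0822  0.0012]
 [ 0.0822  0.9966  0.0003]
 [-0.0011  0.0004 -1.    ]]
```

View pics/scene2.png

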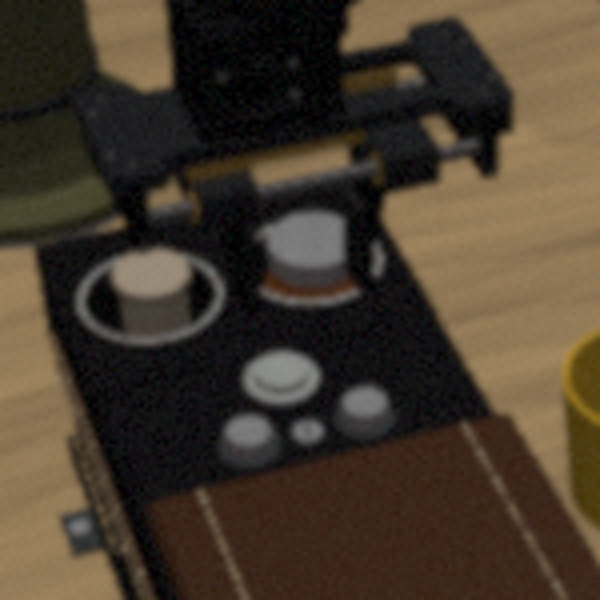

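View pics/top2.png

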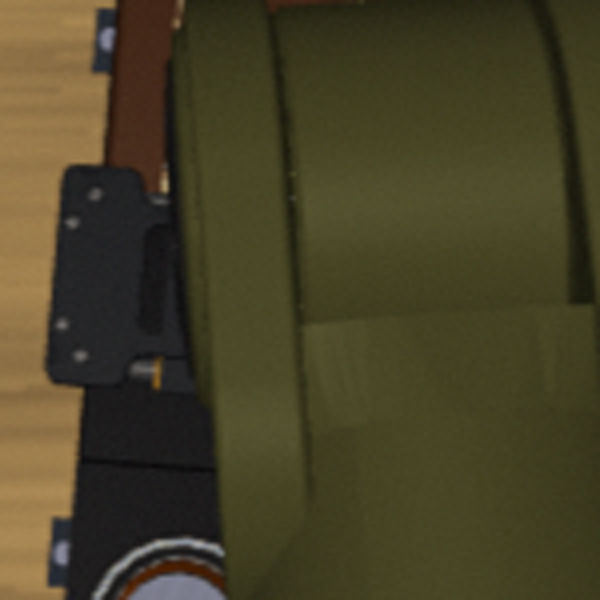

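```bash
python3 - <<'E'
from h import *
np.set_printoptions(precision=4,suppress=True)
s=ctrl.get_state();M=R.from_rotvec(s['tool_rot']).as_matrix();p=s['position']
o={'scene':(220,110),'top':(260,190)}
for y in(-.032,-.0245,.032,.0245):
    print(y,4*(proj('scene',p+M@[0,y,.014])-o['scene']))
for x in(-.0375,.0375):
  for z in(-.056,-.08,-.1): print(x,z,4*(proj('top',p+M@[x,.09,z])-o['top']),4*(proj('top',p+M@[x,-.09,z])-o['top']))
E
python3 - <<'E'
import cv2,numpy as np
im=cv2.imread('pics/scene2.png')[130:350,100:450]
im=np.clip((im.astype(float)/255)**.5*255,0,255).astype('uint8')
cv2.imwrite('pics/s2b.png',cv2.resize(im,None,fx=2,fy=2))
E
```

```text
-0.032 [240.9548 302.1182]
-0.0245 [255.6245 298.7635]
0.032 [364.3508 273.8995]
0.0245 [350.097  277.1591]
-0.0375 -0.056 [ 86.2967 177.407 ] [583.2853 216.1481]
-0.0375 -0.08 [ 81.3756 168.3428] [596.6064 208.4964]
-0.0375 -0.1 [ 76.9901 160.2654] [608.4781 201.6773]
0.0375 -0.056 [ 67.7535 385.622 ] [572.2415 425.1715]
0.0375 -0.08 [ 62.0644 384.1719] [585.3598 425.1948]
0.0375 -0.1 [ 56.9894 382.8784] [597.063  425.2155]
```

View pics/s2b.png

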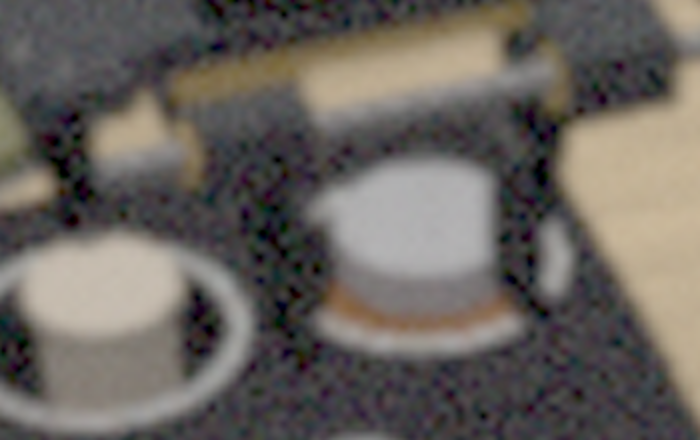

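```bash
python3 -m handwheel '[[0,-2.5,15,0,0,0,-0.12],[0,-2.5,35,0,0,0,-0.12],[0,-2.5,55,0,0,0,-0.12],[0,-2.5,68,0,0,0,-0.12],[0,-2.5,72,0,0,0,-0.12],[0,-2.5,72,0,0,0,-0.12]]'
python3 - <<'E'
from h import *
np.set_printoptions(precision=4,suppress=True)
im=ctrl.get_image('scene')[:,:,::-1]
im=np.clip((im[150:270,230:390].astype(float)/255)**.6*255,0,255).astype('uint8')
cv2.imwrite("pics/s3.png",cv2.resize(im,None,fx=5,fy=5,interpolation=cv2.INTER_CUBIC))
s=ctrl.get_state()
print(s['position'],s['grip_width'],s['ft_force'])
E
```

```text
time: 3.5
position: [0.5276, 0.0173, 0.1847]
tool_rot: [0.13, 3.139, 0.0]
ft_force: [0.2, 0.2, -0.0]
grip_width: 0.557
[0.5278 0.0173 0.1851] 0.5588794724447247 [ 0.6975  0.6055 -0.0482]
```

View pics/s3.png

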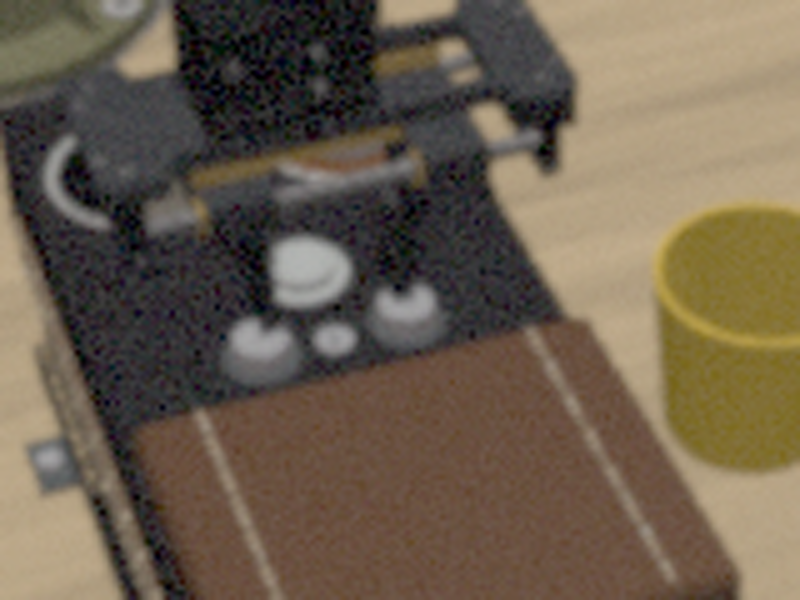

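```bash
python3 -m handwheel '[[0,0,5,0,0,0,-0.12],[0,0,8,0,0,0,-0.12],[0,0,11,0,0,0,-0.12],[0,0,14,0,0,0,-0.12],[0,0,14,0,0,0,-0.12],[0,0,14,0,0,0,-0.12]]'
python3 - <<'E'
from h import *
np.set_printoptions(precision=4,suppress=True)
im=ctrl.get_image('scene')[:,:,::-1]
im=np.clip((im[150:270,230:390].astype(float)/255)**.6*255,0,255).astype('uint8')
cv2.imwrite("pics/s4.png",cv2.resize(im,None,fx=5,fy=5,interpolation=cv2.INTER_CUBIC))
for i in range(1): s=ctrl.get_state()
print(s['position'],s['grip_width'],s['ft_force'],s['torque'])
E
```

```text
time: 4.3
position: [0.5277, 0.0174, 0.1713]
tool_rot: [0.13, 3.138, 0.001]
ft_force: [-2.1, -0.0, 5.7]
grip_width: 0.558
[0.5277 0.0174 0.1713] 0.5556173908107331 [-1.4408 -1.1977  6.3506] [-0.0055  0.3683  0.0399]
```

View pics/s4.png

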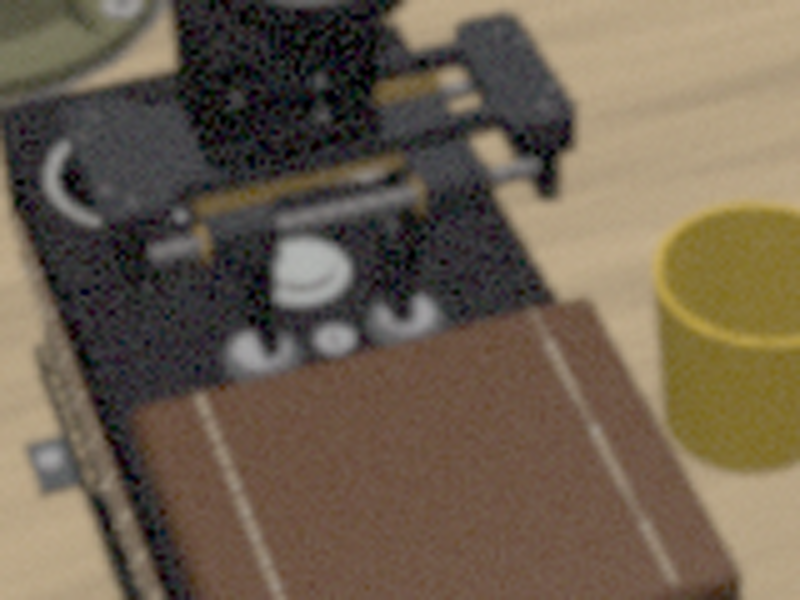

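The lid front edge is rising (from about row 405 to 400 in the crop) and both caps are down. I'll press 1 mm deeper and hold.

```bash
for i in 1; do python3 -m handwheel '[[0,0,1,0,0,0,-0.12],[0,0,1,0,0,0,-0.12],[0,0,1,0,0,0,-0.12],[0,0,1,0,0,0,-0.12],[0,0,1,0,0,0,-0.12],[0,0,1,0,0,0,-0.12],[0,0,1,0,0,0,-0.12],[0,0,1,0,0,0,-0.12],[0,0,1,0,0,0,-0.12],[0,0,1,0,0,0,-0.12],[0,0,1,0,0,0,-0.12],[0,0,1,0,0,0,-0.12]]'; done
python3 -m handwheel '[[0,0,0,0,0,0,-0.12],[0,0,0,0,0,0,-0.12],[0,0,0,0,0,0,-0.12],[0,0,0,0,0,0,-0.12],[0,0,0,0,0,0,-0.12],[0,0,0,0,0,0,-0.12],[0,0,0,0,0,0,-0.12],[0,0,0,0,0,0,-0.12],[0,0,0,0,0,0,-0.12],[0,0,0,0,0,0,-0.12],[0,0,0,0,0,0,-0.12],[0,0,0,0,0,0,-0.12]]'
python3 - <<'E'
from h import *
im=ctrl.get_image('scene')[:,:,::-1]
im=np.clip((im[150:270,230:390].astype(float)/255)**.6*255,0,255).astype('uint8')
cv2.imwrite("pics/s5.png",cv2.resize(im,None,fx=5,fy=5,interpolation=cv2.INTER_CUBIC))
E
```

```text
time: 5.85
position: [0.5277, 0.0173, 0.1705]
tool_rot: [0.13, 3.138, 0.001]
ft_force: [-1.6, -0.2, 6.4]
grip_width: 0.56
time: 7.35
position: [0.5277, 0.0174, 0.1705]
tool_rot: [0.13, 3.138, 0.001]
ft_force: [-2.1, 0.6, 6.2]
grip_width: 0.56
```

View pics/s5.png

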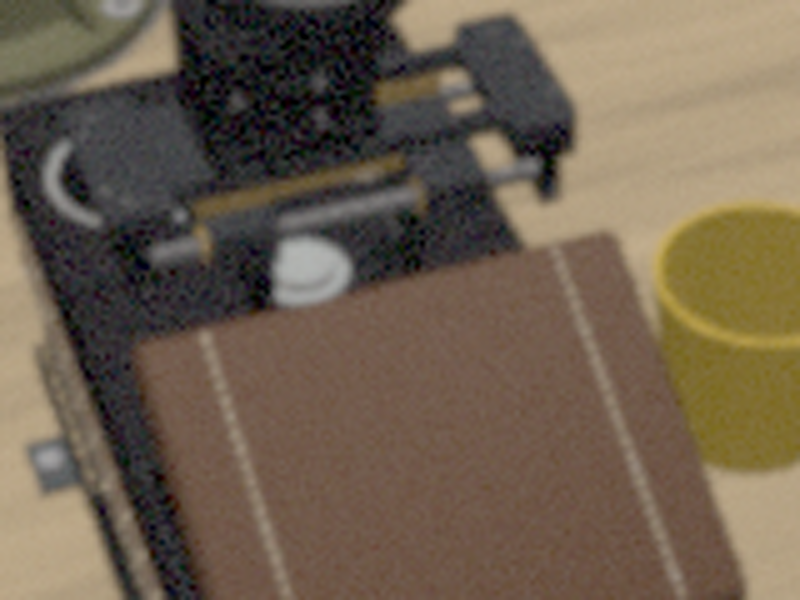

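View pics/s6b.png

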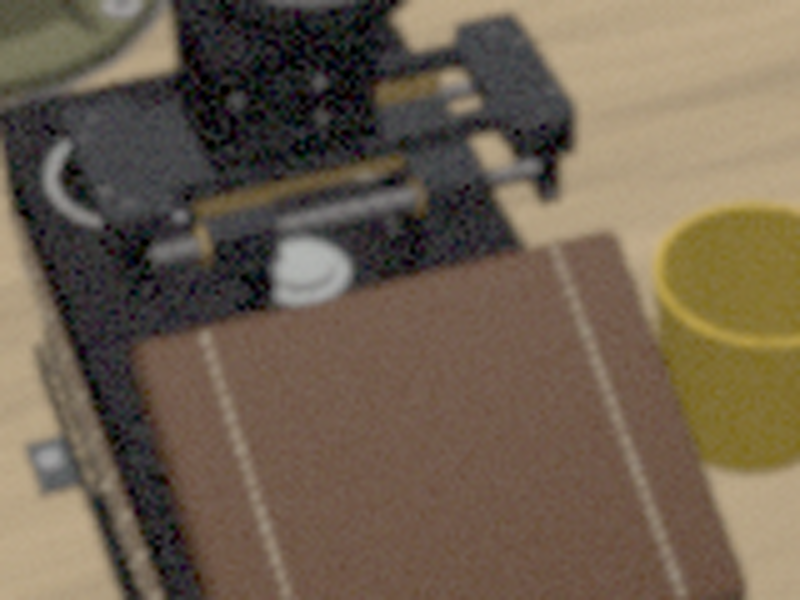

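```bash
python3 -m handwheel '[[0,0,-8,0,0,0,-0.12],[0,0,-20,0,0,0,-0.12],[0,0,-40,0,0,0,-0.12],[0,0,-70,0,0,0,-0.12],[0,0,-110,0,0,0,-0.12],[0,0,-150,0,0,0,-0.12],[0,0,-180,0,0,0,-0.12],[0,0,-180,0,0,0,-0.12],[0,0,-180,0,0,0,-0.12]]'
python3 - <<'E'
from h import *
im=ctrl.get_image('scene')[:,:,::-1]
cv2.imwrite("pics/s7f.png",im)
im=np.clip((im[150:270,230:390].astype(float)/255)**.6*255,0,255).astype('uint8')
cv2.imwrite("pics/s7.png",cv2.resize(im,None,fx=5,fy=5,interpolation=cv2.INTER_CUBIC))
g=[cv2.imread(f'pics/s{k}.png',0)[330:,150:750].astype(np.float32) for k in('5','6a','6b','7')]
for b in g[1:]: print(cv2.phaseCorrelate(g[0],b))
print(ctrl.get_state()['joint_positions'])
E
```

```text
time: 11.62
position: [0.527, 0.0173, 0.3488]
tool_rot: [-0.13, -3.138, 0.0]
ft_force: [0.3, 0.4, 0.0]
grip_width: 0.561
((0.032387250629028586, -0.09159610607269997), 0.29381274489414544)
((0.3126185727525126, 0.10738808676453004), 0.3028941914122782)
((0.21980499380441643, 0.0714256227161627), 0.3072712387273341)
[-0.50672237  0.01864171  0.43289801  1.58160488 -0.0076648   1.54509734
  1.41439955]
```

View pics/s7.png

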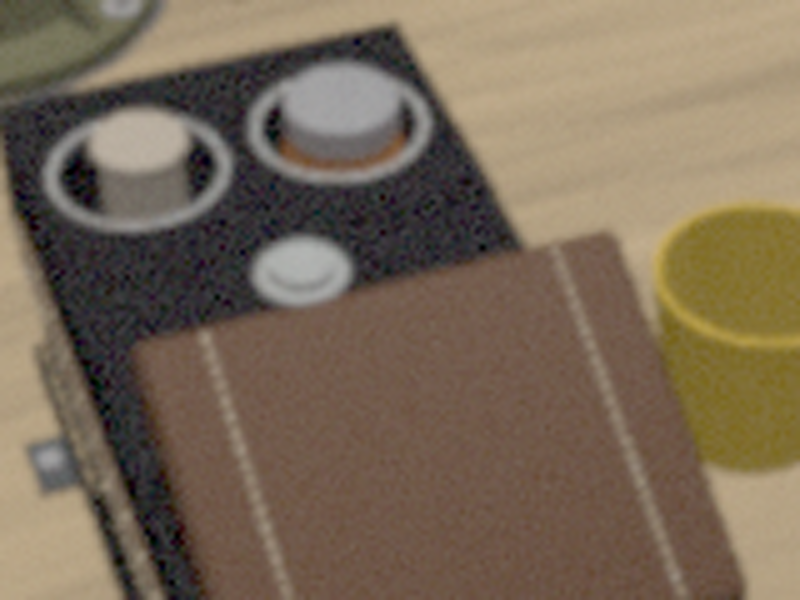

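View pics/s7f.png

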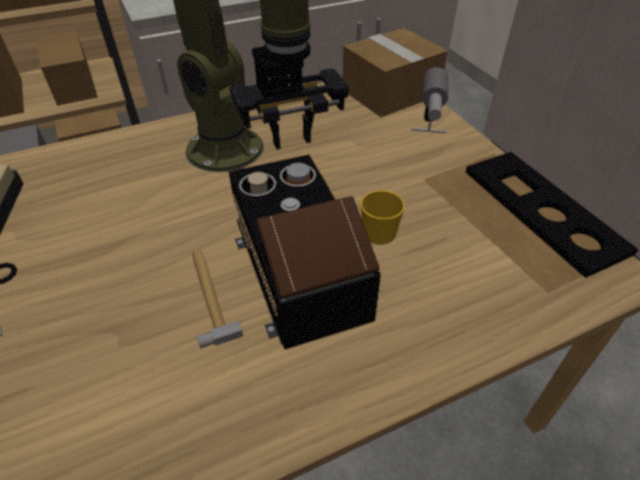

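Run:
```python
from bench import ctrl
print(ctrl.close_job())
```

```text
the job is handed in; nothing more can be done
None
```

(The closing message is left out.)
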